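Unlock the weight case and load the balance

TASK

Open the weight case: squeeze the two orange tabs on the blue cap together and, holding them squeezed, turn the cap anticlockwise (seen from above) from the red marks to the green marks, then lift it straight off and stand it open side down in the steel tray. Then take the brass weight from the case and set it gently down, upright, in the middle of the balance pan. Do not tip the weight, and leave the other things on the bench where they are.

Things in the scene. Friction and masses are not known exactly. Their poses are not given: they have to be found in the camera images.
- case: Fixed base of the weight case: grey disc 132 mm across, 25 mm high, on the bench. Origin: centre of its underside; z up; yaw varies. Steel lock blocks stand on it 28 to 42 mm from the axis, up to 13 mm above its top. Two red bars at the rim, along its x axis both ways, mark where the cap's tabs stand when locked; two green bars where they stand when the cap is free to lift.
- open_mark (a point): One of the two green bars: 55 mm from the axis, on the base's top, 50 degrees anticlockwise (from above) from the case's +x axis. The cap's lugs hold it down until it has turned about 30 degrees from the red bars; a stop ends the turn at about 52. Then it lifts straight off.
- cap: Loose blue bell-shaped cap, 48 mm across, 72 mm tall, wall 3 mm, about 70 g, standing on the base's top over the weight, with about 3 mm of sideways play. Origin: centre of its open underside; z up through its closed top; x through its two orange tabs. Starts locked: its x along the case's x. Low lugs reach 33 mm from its axis on the other two sides. Lift it 65 mm to clear the weight.
- cap_tab (a point): Middle of one orange tab's outer face: 32 mm from the cap's axis along the cap's +x, 45 mm above its underside, the best height to pinch (fingertips stay above the steel blocks). The other tab faces the other way; their faces are 64 mm apart, 50 mm when fully squeezed. Each face is 18 mm wide, 16 to 58 mm above the cap's underside.
- tab_a (a joint): How far the tab at the cap's +x is pressed in (m): 0 out, 0.007 fully in, against a stop. Spring: 3 N at the start, 9 N fully in. Unless both tabs are in by about 5 mm, their feet catch on the steel blocks and the cap cannot turn.
- tab_b (a joint): The same for the tab at the cap's -x.
- weight: Loose brass calibration weight under the cap, hidden till that is off: upright cylinder 32 mm across and 48 mm tall, with a 20 mm knob above, 62 mm tall in all, about 0.32 kg. Origin: centre of its underside, on the middle of the base's top. Grip the cylinder across its sides about 38 mm above its underside.
- balance: Fixed white top-loading balance, 300 by 200 mm, 56 mm high; origin on the bench below the pan's centre; keypad towards its -x.
- pan (a point): Centre of the top face of the balance's round steel pan, 110 mm across, 68 mm above the bench.
- tray_in (a point): Centre of the inner floor (4 mm above the bench) of the fixed square steel tray, 150 mm outside, 142 mm inside, walls 14 mm high overall.
- jar: Loose bystander, to be left alone: amber glass jar with blue cap, 64 mm across, 90 mm tall. Origin: centre of its underside.
- beaker: Loose bystander, to be left alone: open glass beaker, 76 mm across, 90 mm tall. Origin: centre of its underside.
- washbottle: Loose bystander, to be left alone: white wash bottle with blue cap, 68 mm across, 170 mm tall. Origin: centre of its underside.
- pot: Loose bystander, to be left alone: red pot with white cap, 60 mm across, 80 mm tall. Origin: centre of its underside.
- spatula: Loose bystander, to be left alone: lying spatula, 190 mm long. Origin: at mid-length on its underside.
- dish: Loose bystander, to be left alone: small white ceramic bowl, 90 mm across, 30 mm tall. Origin: centre of its underside.
Not all that is in view belongs to the job. What is meant by the part that bears tray_in is not black or purple, and is the larger of those in its own colour.

How it is judged:
By the outcome, as a careful person would: the job done as asked, in the order asked, and still so for the second after the job is handed in, with the robot touching nothing.
It also fails if it takes over 58 s, if anything falls off the work surface, if the arm or the gripper's body presses on something with over 40 N, if the wrist force passes 120 N, or if a joint passes its speed limit or range.

ROBOT

A 6-joint arm with a two-finger parallel gripper is mounted at the origin on the work surface. World frame = base frame: x ahead of the robot, y to its left, z up, the work surface at z = 0. Lengths are in mm, angles in rad, forces in N, time in s.
With the tool pointing down it reaches from about 400 to 825 mm from the base axis. Payload 7 kg.
Tool frame: the origin (TCP) lies at the very end of the fingers, on their centre line; the grasp point (between the pads) lies 19 mm behind it; z points along the fingers, y is the line along which they close (so a half turn about z gives the same grasp; the last joint's range is limited). The gripper opens to 88 mm and grips with 3 to 60 N. Pads are 19 mm wide; open, the fingers measure 130 mm over their backs; the gripper's body (78 mm by 193 mm) begins 47 mm behind the grasp point.
Start: joints at [-0.934, 0.359, 0.012, 0, -1.224, -0.288], TCP at [230.668, -634.34, 226.561] pointing down, gripper open.
Joint ranges: [-3.07, 3.07], [-1.43, 2.12], [-1.02, 1.25], [-3.03, 1.67], [-3.05, -0], [-3.03, 3.03]. Speed limits (rad/s): [2.39, 2.39, 3.01, 3.14, 3.14, 3.14].

INTERFACE

Orientations are given as a unit quaternion [x, y, z, w].
In Python, from plant import bot gives the robot as it stands. Calls block until the motion is done:
- bot.move_ptp(position, orientation): joint-space move of the TCP to a pose.
- bot.line_to(position, velocity=150, ori=None): straight line of the TCP; ori=None keeps the orientation; velocity is the mean speed in mm/s.
- bot.move_joints(angles): joint-space move.
- bot.move_gripper(opening, force=None): finger opening in mm; force is the grip in N (None keeps the last); returns when the fingers have stopped.
- bot.pause(seconds).
- bot.solve_ik(position, orientation): joint angles nearest the present ones, or None.
- bot.read_state(): the state.
- bot.camera(name): name is "side" or "top" or "wrist"; returns the picture (384x512x3 uint8, red, green, blue); there is no depth.
- bot.get_calibration(name): a dict with "fx", "fy", "cx", "cy" (pixels), "view" (4x4, takes a point from world to camera coordinates); the wrist camera has in their place "T_tool_cam" (4x4, takes a point from camera to tool coordinates, whose origin is the TCP and whose axes are the flange's). Camera axes: x right, y up, looking along -z (the intrinsics and any distortion apply to the point x, -y, -z); pixel columns grow to the right and rows downward; lengths in mm; the calibration is good to about 2 mm. The wrist camera is an equidistant fisheye: a pixel r from the principal point sees the ray r / f radians off the axis. A picture is of the moment at which its call begins: read the wrist's pose just before it. get_calibration takes no time and is no camera call.
A pose or a line that the arm cannot do raises bot.Unreachable and nothing moves.
- bot.close_job(): hands the job in; it is judged then, once.
The state is a dict: "t": time; "joint_pos": joint angles; "qvel": joint speeds; "tau": joint torques, N m; "tcp_pos": TCP position; "eef_rot": TCP orientation; "contact_force": force on the tool from outside, world axes, zero at the start; "moment": the same for the moment, N m; "width": finger opening in mm; "finger_force": force on a finger pad.
Only numpy, scipy, OpenCV 4.12 (cv2) and the standard library are available. Lean on these libraries where they do the work, as an engineer would, in place of code of your own. Each camera call takes 0.05 s, during which the arm holds its last target. There are 200 camera calls.

## Working session

There is one attempt and no reset: what is moved stays moved. The work goes in short steps, each a Python script; the robot and the scene stay as the last script left them, time stands still between calls to the robot, and variables do not carry over. Pictures are saved under pics/ and viewed, at most 10 in all, crops included, and the job is handed in when it is done.

```bash
ls; mkdir -p pics
python3 - <<'E'
from plant import bot
import cv2,numpy as np
for n in("top","side"):
    im=bot.camera(n); cv2.imwrite(f"pics/{n}0.png",cv2.resize(im[...,::-1],(800,600),interpolation=cv2.INTER_CUBIC)); cv2.imwrite(f"pics/{n}_raw.png",im[...,::-1])
    c=bot.get_calibration(n); print(n,{k:np.round(v,3).tolist() if k!='x' else v for k,v in c.items()})
print(bot.get_calibration("wrist")); print(bot.read_state())
E
```

```text
pics
top {'fx': 406.275, 'fy': 406.275, 'cx': 250.401, 'cy': 188.228, 'view': [[0.019, -1.0, 0.001, -4.326], [0.983, 0.019, 0.185, -566.666], [-0.185, -0.003, 0.983, -1523.812], [0.0, 0.0, 0.0, 1.0]]}
side {'fx': 389.012, 'fy': 389.012, 'cx': 248.284, 'cy': 188.922, 'view': [[-0.994, -0.111, 0.024, 563.843], [0.082, -0.554, 0.828, -84.849], [-0.079, 0.825, 0.56, -1306.715], [0.0, 0.0, 0.0, 1.0]]}
{'fx': 297.3186396354542, 'fy': 297.3186396354542, 'cx': 250.0617595431869, 'cy': 193.31367471593106, 'T_tool_cam': array([[ 2.17359442e-04,  9.59984075e-01,  2.80054509e-01,
         7.51246107e+01],
       [ 9.99999905e-01, -3.14623162e-04,  3.02347583e-04,
         4.46908645e-01],
       [ 3.78360500e-04,  2.80054417e-01, -9.59984052e-01,
        -1.56952074e+02],
       [ 0.00000000e+00,  0.00000000e+00,  0.00000000e+00,
         1.00000000e+00]])}
{'t': 0.1, 'joint_pos': array([-9.33902248e-01,  3.59316313e-01,  1.11487939e-02, -3.07683006e-04,
       -1.22410533e+00, -2.88100643e-01]), 'qvel': array([-1.66448570e-04, -1.33738424e-03,  1.79972484e-03,  8.25649184e-04,
        2.69516962e-04, -4.26394630e-06]), 'tau': array([-2.03129268e-03, -5.84162092e+01,  2.93755192e+01,  7.01564267e+00,
        1.02289551e-02, -4.58256886e-05]), 'tcp_pos': array([ 230.51324205, -633.9501012 ,  225.71512078]), 'eef_rot': array([-1.73462403e-01,  9.84840205e-01,  7.25240353e-04, -1.99947651e-04]), 'contact_force': array([-0.15982271, -0.08234407, -0.51781334]), 'moment': array([-0.01158952,  0.03494588, -0.00499708]), 'finger_force': 0.0, 'width': 87.8102794477133}
```

View pics/top0.png

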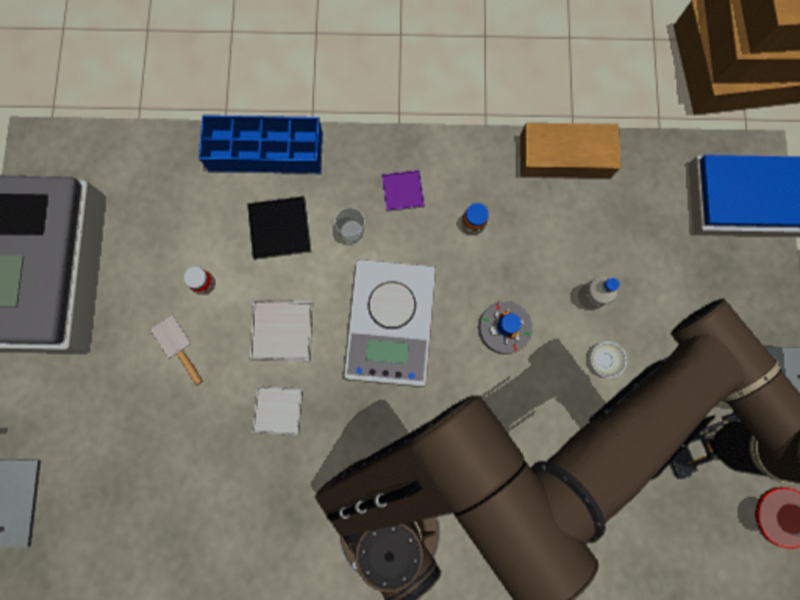

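View pics/side0.png

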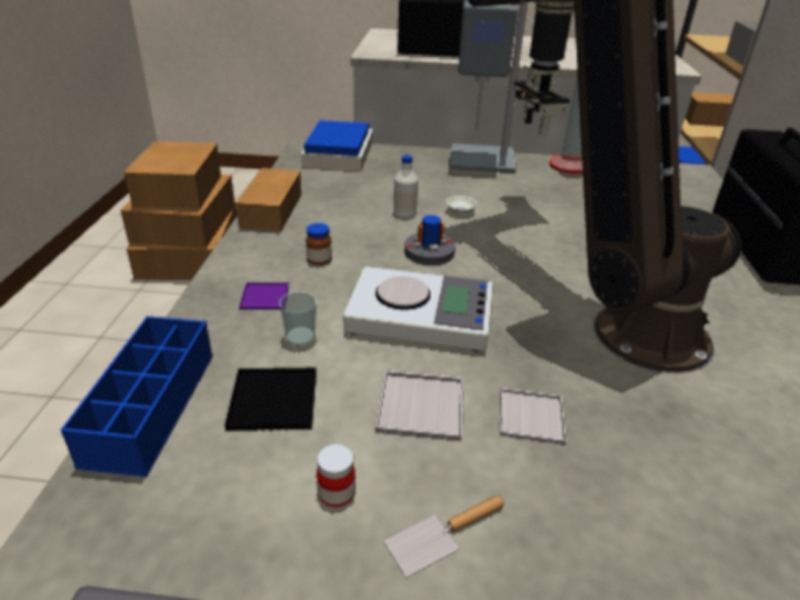

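The top view shows the case at about (506,327), with the pan at (392,305). There are four tray-like squares: black (280,228), purple (403,190), steel (282,330) and a smaller steel one (278,410). The larger steel one at (282,330) fits, since it is neither black nor purple and is the bigger of the two steel ones. I'll confirm it in a crop while measuring.

```bash
cat > h.py <<'E'
from plant import bot
import cv2,numpy as np
from scipy.spatial.transform import Rotation as R
def ray(name,uv,state=None):
    c=bot.get_calibration(name); p=np.array(uv,float)-[c['cx'],c['cy']]
    if name=='wrist':
        r=np.hypot(*p)/c['fx']; d=np.array([*(p/np.hypot(*p)*np.sin(r)),np.cos(r)])
        T=np.eye(4); T[:3,:3]=R.from_quat(state['eef_rot']).as_matrix(); T[:3,3]=state['tcp_pos']; M=T@c['T_tool_cam']
    else:
        d=np.array([p[0]/c['fx'],p[1]/c['fy'],1]); M=np.linalg.inv(c['view'])
    return M[:3,3],M[:3,:3]@(d*[1,-1,-1])
def plane(name,uv,z,state=None):
    o,d=ray(name,uv,state); return o+d*(z-o[2])/d[2]
def down(yaw):  # tool y axis (closing line) at angle yaw in world, z down
    y=np.array([np.cos(yaw),np.sin(yaw),0]); z=np.array([0,0,-1.]); return R.from_matrix(np.c_[np.cross(y,z),y,z]).as_quat()
def blobs(mask,amin=6):
    n,_,s,c=cv2.connectedComponentsWithStats(mask.astype(np.uint8)); return [(int(s[i,4]),c[i]) for i in range(1,n) if s[i,4]>=amin]
E
python3 - <<'E'
from h import *
im=cv2.imread("pics/top_raw.png"); hsv=cv2.cvtColor(im,cv2.COLOR_BGR2HSV)
m=((hsv[...,1]<35)&(hsv[...,2]>140)).astype(np.uint8)
for c in cv2.findContours(m,cv2.RETR_EXTERNAL,cv2.CHAIN_APPROX_NONE)[0]:
    if cv2.contourArea(c)<150: continue
    (u,v),wh,a=cv2.minAreaRect(c)
    if 130<u<300 and 150<v<290:
        b=cv2.boxPoints(((u,v),wh,a)); P=np.array([plane('top',q,14)[:2] for q in b]); print((u,v),P.mean(0),np.linalg.norm(np.diff(P,axis=0),axis=1))
# pan circle
h,w=im.shape[:2]
g=cv2.cvtColor(im,cv2.COLOR_BGR2GRAY)
for k in ((392,305,68),(506,327,25),(510,324,97)): print(k,plane('top',(k[0]*.64,k[1]*.64),k[2]))
c=im[100:290,140:365]; cv2.imwrite("pics/crop1.png",cv2.resize(c,None,fx=3.5,fy=3.1,interpolation=cv2.INTER_CUBIC))
E
```

```text
(174.5, 262.0) [280.01201593 293.0491451 ] [113.62656445 135.49522382 113.57236529]
(179.0, 213.0) [470.51856248 285.58685633] [197.96914263 159.08007864 197.86928002]
(246.2938232421875, 200.96389770507812) [525.7863265   21.90740588] [345.28901729 259.90002444 344.31108879]
(392, 305, 68) [536.65310388   4.22735714  68.        ]
(506, 327, 25) [ 493.64445576 -282.20149686   25.        ]
(510, 324, 97) [ 491.1047508  -278.88317914   97.        ]
```

View pics/crop1.png

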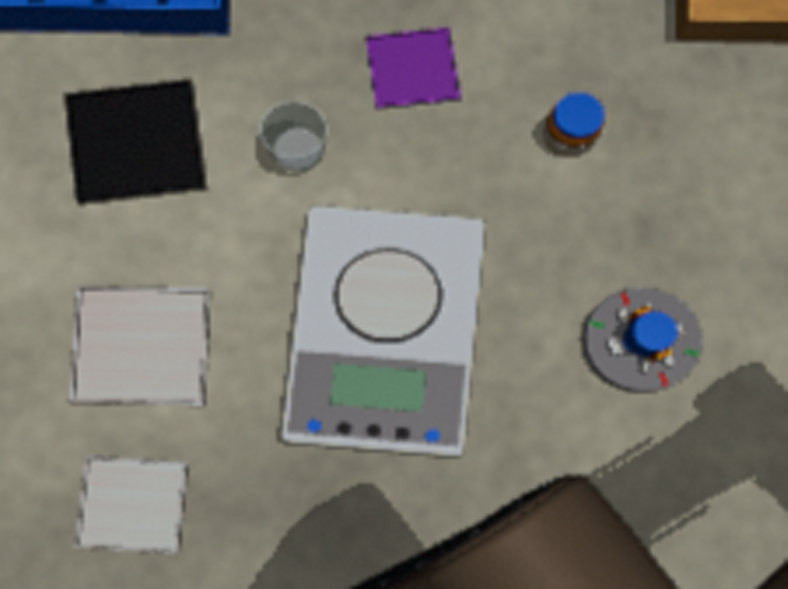

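The crop confirms the large steel tray, with corners at (78,287), (209,288), (205,405) and (70,403). It measures about 145 mm against the small one's ~115 mm. On the case the red bars are at (626,298)/(663,380) and the green at (598,325)/(692,353), so the case x axis is at about 22°. Next I'll go above the case and look from close by.

Run:
```python
from h import *
print(plane('top',(140.5/3.5+140,346/3.1+100),14), [plane('top',((u/3.5+140),v/3.1+100),25) for u,v in((626,298),(663,380),(598,325),(692,353))])
print(plane('top',(388/3.5+140,295/3.1+100),68))
c=np.array([492.,-281.])
for k in range(2):
  for a in (22,47,74): 
    q=bot.solve_ik([*c,160],down(np.radians(a)+k*np.pi)); print(k,a,None if q is None else np.round(q,2))
k=0 if abs(bot.solve_ik([*c,160],down(np.radians(47)))[5])<abs(bot.solve_ik([*c,160],down(np.radians(47)+np.pi))[5]) else 1
bot.move_ptp([*c,230],down(np.radians(22)+k*np.pi))
s=bot.read_state(); im=bot.camera('wrist'); print(k,s['t'],s['tcp_pos'],s['eef_rot'])
np.savez('w1.npz',im=im,tcp_pos=s['tcp_pos'],eef_rot=s['eef_rot'])
cv2.imwrite('pics/w1.png',cv2.resize(im[...,::-1],(800,600),interpolation=cv2.INTER_CUBIC))
```

```text
[474.9616662  281.32030472  14.        ] [array([ 545.45436894, -263.32498999,   25.        ]), array([ 441.91631917, -303.19830579,   25.        ]), array([ 510.21318337, -231.55076607,   25.        ]), array([ 476.6214457 , -336.11810538,   25.        ])]
[536.80175707   4.31775163  68.        ]
0 22 [-0.17  0.24 -0.32  0.   -1.01 -2.58]
0 47 [-0.17  0.24 -0.32  0.   -1.01 -2.15]
0 74 [-0.17  0.24 -0.32  0.   -1.01 -1.68]
1 22 [-0.17  0.24 -0.32  0.   -1.01  0.56]
1 47 [-0.17  0.24 -0.32  0.   -1.01  0.99]
1 74 [-0.17  0.24 -0.32  0.   -1.01  1.47]
1 1.7167 [ 491.76028122 -281.65991813  229.98108895] [ 8.28569903e-01 -5.59885624e-01 -1.16688022e-05  6.40920098e-05]
```

View pics/w1.png

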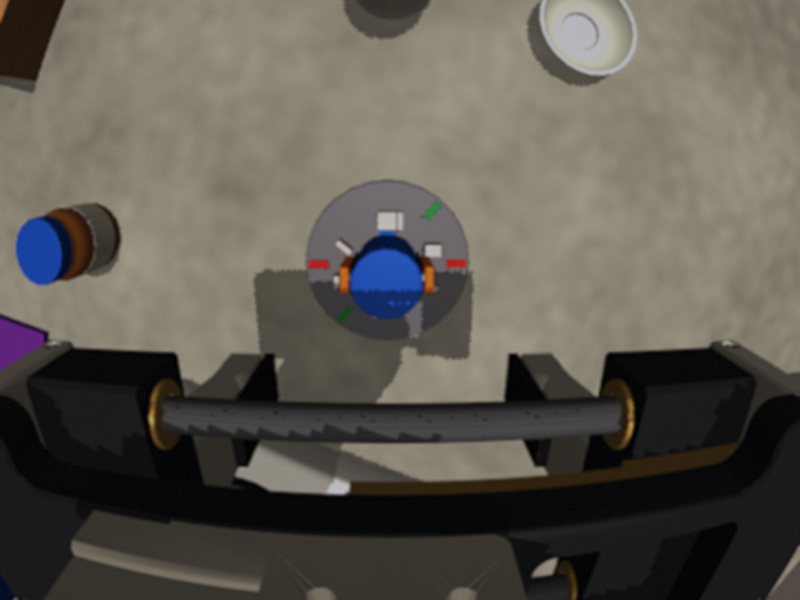

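The wrist view shows the case centred at (387,260), red bars at (319,264)/(456,264), green at (432,211)/(345,315), the cap top at (387,283) and orange tabs at (345,277)/(430,277). Measuring by masks.

Run:
```python
from h import *
d=np.load('w1.npz'); hsv=cv2.cvtColor(d['im'],cv2.COLOR_RGB2HSV); H,S,V=[hsv[...,i].astype(int) for i in range(3)]
roi=np.zeros(H.shape,bool); roi[110:222,190:305]=1
for n,m,z in(('red',((H<4)|(H>175))&(S>150)&(V>80),25),('green',(H>50)&(H<75)&(S>110)&(V>40),25),('orange',(H>7)&(H<20)&(S>150)&(V>60),80),('blue',(H>100)&(H<125)&(S>170)&(V>75),97)):
    B=sorted(blobs(m&roi),reverse=True,key=lambda t:t[0])[:3]
    P=[plane('wrist',c,z,d)[:2] for a,c in B]
    print(n,[(a,np.round(c,1).tolist(),np.round(p,1).tolist()) for (a,c),p in zip(B,P)])
    if len(P)>1: v=P[0]-P[1]; print(' mid',(P[0]+P[1])/2,'len',np.hypot(*v),'deg',np.degrees(np.arctan2(v[1],v[0]))%180)
m=((H>100)&(H<125)&(S>150)&(V>60)&roi).astype(np.uint8)
c=max(cv2.findContours(m,cv2.RETR_EXTERNAL,cv2.CHAIN_APPROX_NONE)[0],key=cv2.contourArea)
# lower rim half (near side) of top face -> circle in plane 97
P=np.array([plane('wrist',q[0],97,d)[:2] for q in c]); pts=P[(c[:,0,1]>178)]
A=np.c_[2*pts,np.ones(len(pts))]; s=np.linalg.lstsq(A,(pts**2).sum(1),rcond=None)[0]; print('circ',s[:2],np.sqrt(s[2]+s[:2]@s[:2]))
```

```text
red [(58, [291.5, 168.1], [445.4, -303.3]), (51, [203.6, 168.6], [547.0, -261.6])]
 mid [ 496.21352311 -282.46038397] len 109.84953154622322 deg 22.28661043587698
green [(51, [276.4, 134.1], [479.3, -335.1]), (45, [220.1, 200.6], [513.1, -230.3])]
 mid [ 496.19912331 -282.66858692] len 110.09811885318771 deg 72.15249496448648
orange [(121, [273.9, 175.7], [470.9, -295.8]), (117, [220.4, 175.9], [523.4, -274.4])]
 mid [ 497.13363089 -285.1319715 ] len 56.762167745890345 deg 22.18798513891764
blue [(1633, [246.7, 180.5], [496.9, -284.1]), (23, [247.1, 149.7], [508.1, -313.2])]
 mid [ 502.5337345  -298.64397818] len 31.148135444465474 deg 111.1252376766332
circ [ 496.55202181 -283.06611309] 22.65653336340182
```

Case centre is (496.2, −282.5) with yaw 22.2°; the bars measure 110 mm apart as they should. Now I'll pinch and turn.

Run:
```python
from h import *
c=np.array([496.2,-282.5]); a=np.radians(22.2)+np.pi
def st(n):
    s=bot.read_state(); print(n,round(s['t'],2),np.round(s['tcp_pos'],1),'F',np.round(s['contact_force'],1),'M',np.round(s['moment'],2),'w',round(s['width'],1),round(s['finger_force'],1),'q6',round(s['joint_pos'][5],3)); return s
bot.move_gripper(88)
bot.line_to([*c,150],150,down(a)); bot.line_to([*c,51],100); st('down')
bot.move_gripper(48,25); s=st('pinch')
if s['width']<52.5 and s['width']>48.5:
    for k in range(1,6):
        bot.line_to([*c,51],30,down(a+np.radians(10*k))); st(k)
s=bot.read_state(); im=bot.camera('wrist'); im2=bot.camera('side')
cv2.imwrite('pics/w2.png',np.hstack([cv2.resize(im[60:260,150:350,::-1],(400,400)),cv2.resize(im2[120:180,240:320,::-1],(400,400))]))
```

```text
down 3.81 [ 496.7 -282.6   51.6] F [ 0.5 -0.1  0.1] M [-0.01  0.13 -0.04] w 87.8 0.0 q6 0.562
pinch 4.63 [ 496.3 -282.6   51.6] F [-2.2  1.6  7.5] M [0.52 0.83 0.02] w 48.4 25.0 q6 0.562
```

View pics/w2.png

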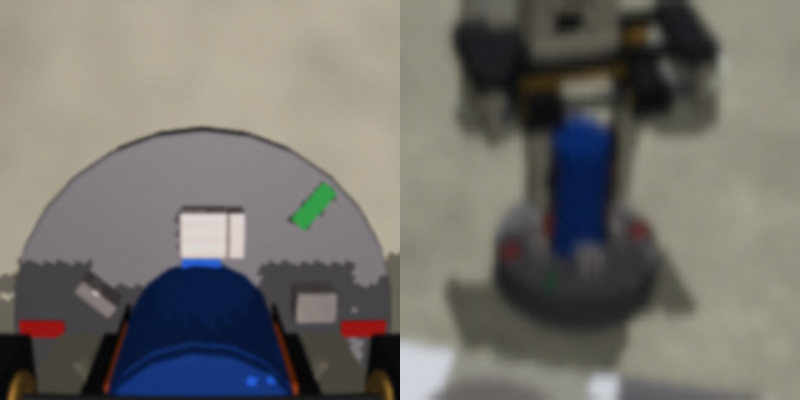

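The fingers hold both tabs, and the cap is upright between the red bars (41,328)/(363,328). The width is 48.4 mm at 25 N: fully squeezed, just past my overly tight threshold. Turning now.

```bash
cat >> h.py <<'E'
def st(n):
    s=bot.read_state(); print(n,round(s['t'],2),np.round(s['tcp_pos'],1),'F',np.round(s['contact_force'],1),'M',np.round(s['moment'],2),'w',round(s['width'],1),round(s['finger_force'],1),'q6',round(s['joint_pos'][5],3)); return s
E
python3 - <<'E'
from h import *
c=np.array([496.2,-282.5]); a=np.radians(22.2)+np.pi
for k in range(1,6):
    bot.line_to([*c,51],30,down(a+np.radians(10*k))); s=st(k)
    if abs(s['moment'][2])>2.5: break
im=bot.camera('wrist'); im2=bot.camera('side')
cv2.imwrite('pics/w3.png',np.hstack([cv2.resize(im[60:260,150:350,::-1],(400,400)),cv2.resize(im2[120:180,240:320,::-1],(400,400))]))
E
```

```text
1 5.06 [ 496.9 -282.8   51.7] F [0.2 0.4 4.8] M [0.09 0.26 0.1 ] w 48.5 25.0 q6 0.738
2 5.38 [ 497.  -282.8   51.7] F [-0.6 -0.2  5.6] M [0.03 0.15 0.04] w 48.9 25.0 q6 0.912
3 5.71 [ 497.  -282.8   51.6] F [1.  0.3 5.5] M [-0.04  0.12  0.08] w 48.6 25.0 q6 1.087
4 6.03 [ 497.  -282.8   51.7] F [ 0.5 -0.   5.9] M [-0.05  0.2  -0.  ] w 48.6 25.0 q6 1.261
5 6.36 [ 497.  -282.8   51.7] F [ 0.5 -0.2  4.3] M [-0.04  0.16  0.1 ] w 48.3 25.0 q6 1.436
```

View pics/w3.png

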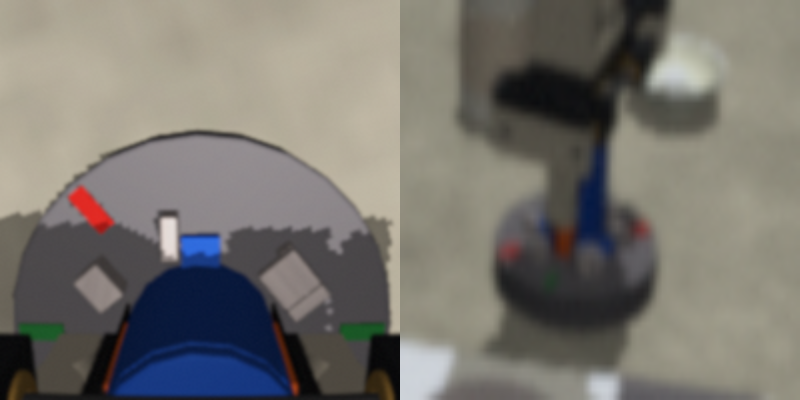

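Cap and gripper turned together to the green bars (41,331)/(362,331), and the lug at (200,248) is clear of the blocks. Lifting off and taking it to the tray.

Run:
```python
from h import *
c=np.array([496.2,-282.5]); a=np.radians(72.2)+np.pi; t=np.array([473.5,282.5])
bot.line_to([*c,60],30); s=st('lift9')
if abs(s['contact_force'][2])>25: raise SystemExit
bot.line_to([*c,215],150); s=st('up')
q0=s['joint_pos']
y=min((np.radians(y) for y in range(0,360,15)),key=lambda y:(lambda q:9 if q is None else abs(q[5]-q0[5]))(bot.solve_ik([*t,215],down(y))))
print(np.degrees(y)); open('tray_yaw','w').write(str(y))
bot.move_ptp([*t,215],down(y)); st('over')
s=bot.read_state(); im=bot.camera('side'); im1=bot.camera('wrist'); np.savez('w4.npz',im=im1,tcp_pos=s['tcp_pos'],eef_rot=s['eef_rot'])
cv2.imwrite('pics/s4.png',np.hstack([cv2.resize(im[80:330,100:360,::-1],(400,400)),cv2.resize(im1[...,::-1],(400,400))]))
```

```text
lift9 6.91 [ 496.2 -282.4   60. ] F [-0.2  0.4 -0.5] M [-0.06  0.2   0.02] w 48.5 25.0 q6 1.435
up 8.09 [ 495.6 -282.3  213.9] F [ 0.4  0.3 -0.2] M [-0.04  0.1  -0.02] w 48.3 25.0 q6 1.435
315.0
over 10.12 [473.8 281.8 215. ] F [ 0.2 -1.  -0.9] M [-0.12  0.06 -0.01] w 48.4 25.0 q6 1.463
```

View pics/s4.png

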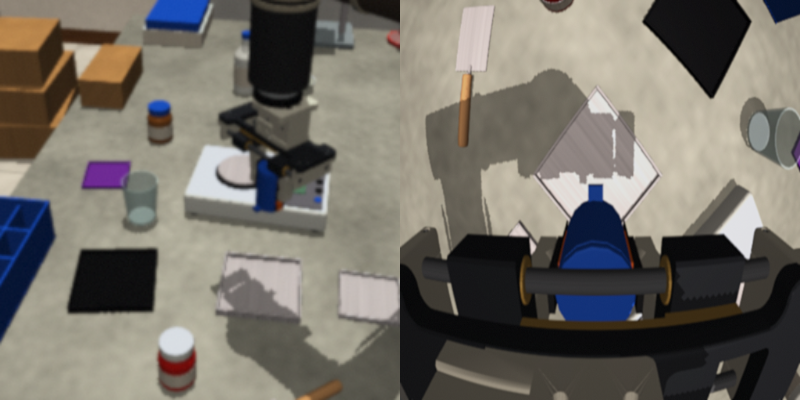

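The cap hangs upright in the grip (265,185) above the tray, on the side view's line. In the wrist panel the tray corners are at left (537,177), right (658,178) and far (597,87). I'll use them to refine the centre, then place.

Run:
```python
from h import *
d=np.load('w4.npz'); L,Rr,F=[plane('wrist',(u*1.28,v*.96),14,d)[:2] for u,v in((137,177),(258,178),(197,87))]
t=(L+Rr)/2; print(t,np.linalg.norm(L-Rr),np.linalg.norm(L-F))
assert np.linalg.norm(t-[473.5,282.5])<12
y=float(open('tray_yaw').read()); t=(t+[473.5,282.5])/2
bot.line_to([*t,60],150); bot.line_to([*t,34],50); st('near'); z=34
while z>27:
    z-=1; bot.line_to([*t,z],15); s=bot.read_state()
    if s['contact_force'][2]>4: break
st(('touch',z))
bot.move_gripper(88); st('open'); bot.line_to([*t,150],150)
im=bot.camera('side'); cv2.imwrite('pics/s5.png',cv2.resize(im[200:320,200:360,::-1],(640,480)))
# go over the case
c=[496.2,-282.5]; bot.line_to([*t,215],200); bot.move_ptp([*c,230],down(np.radians(22.2)+np.pi))
s=bot.read_state(); im=bot.camera('wrist'); np.savez('w6.npz',im=im,tcp_pos=s['tcp_pos'],eef_rot=s['eef_rot'])
cv2.imwrite('pics/w6.png',np.hstack([cv2.resize(im[90:230,170:330,::-1],(457,400)),cv2.resize(cv2.imread('pics/s5.png'),(340,400))])); st('over')
```

```text
[477.86341248 280.64207572] 194.59282688120788 141.9468747945061
near 12.07 [475.7 281.6  33.8] F [ 0.3  0.6 -1.1] M [-0.11  0.09  0.04] w 48.4 25.0 q6 1.467
('touch', 30) 13.07 [475.8 281.7  30.7] F [-2.9 -1.3  6.1] M [-0.49  0.95 -0.02] w 48.7 25.0 q6 1.467
open 13.92 [475.7 281.5  29.9] F [ 0.  -0.3  0. ] M [-0.12  0.12  0.03] w 87.9 0.0 q6 1.467
over 17.48 [ 496.6 -281.7  229.9] F [ 0.5 -0.1 -0.5] M [0.03 0.13 0.01] w 87.7 0.0 q6 0.563
```

View pics/w6.png

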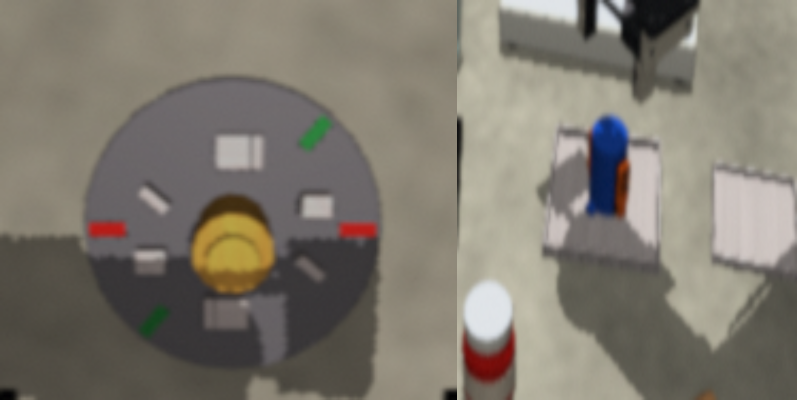

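The cap stands upright, open side down, in the larger steel tray (right panel, (608,165)). The brass weight stands on the base at crop (232,250). I'll check its position and grip it.

Run:
```python
from h import *
d=np.load('w6.npz')
p=lambda u,v,z: plane('wrist',(170+u*160/457,90+v*140/400),z,d)[:2]
print(p(232,251,73),p(232,257,87)); w=(p(232,251,73)+p(232,257,87))/2
assert np.linalg.norm(w-[496.2,-282.5])<6
w=(w+[496.2,-282.5])/2; a=np.radians(22.2)+np.pi
bot.line_to([*w,110],150); bot.line_to([*w,44],80); st('down')
bot.move_gripper(28,35); s=st('grip')
if not 28.8<s['width']<33.5: raise SystemExit
bot.line_to([*w,50],30); st('lift'); bot.line_to([*w,215],150)
P=[536.7,4.3]; q0=bot.read_state()['joint_pos']
y=min((np.radians(y) for y in range(0,360,15)),key=lambda y:(lambda q:9 if q is None else abs(q[5]-q0[5]))(bot.solve_ik([*P,215],down(y))))
bot.move_ptp([*P,215],down(y)); s=st('over'); open('pan_yaw','w').write(str(y))
im=bot.camera('wrist'); np.savez('w7.npz',im=im,tcp_pos=s['tcp_pos'],eef_rot=s['eef_rot'])
cv2.imwrite('pics/w7.png',cv2.resize(im[...,::-1],(800,600)))
```

```text
[ 496.44949952 -283.28659882] [ 496.87791838 -284.23776592]
down 19.4 [ 496.8 -283.3   44.4] F [ 0.2 -0.6 -1.1] M [-0.03  0.04  0.  ] w 87.4 0.0 q6 0.564
grip 20.34 [ 496.3 -283.2   44. ] F [-1.2 -0.8  0.9] M [-0.11  0.37  0.01] w 30.9 35.0 q6 0.564
lift 20.69 [ 496.5 -283.1   50.1] F [-0.6  0.  -3.1] M [-0.    0.08  0.  ] w 31.1 35.0 q6 0.563
over 23.06 [536.6   3.6 214.8] F [-0.7 -0.8 -3.6] M [-0.08  0.19 -0.02] w 31.0 35.0 q6 0.674
```

View pics/w7.png

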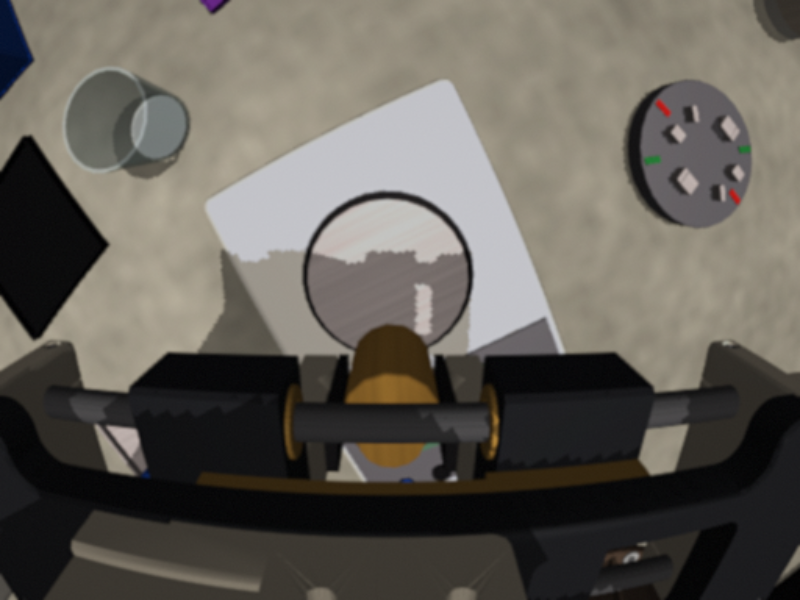

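Weight held upright. The pan's rim passes through (305,272), (388,192) and (472,274). I'll fit its centre from these, expecting 55 mm radius, then lower the weight.

Run:
```python
from h import *
d=np.load('w7.npz')
pts=np.array([plane('wrist',(u*.64,v*.64),68,d)[:2] for u,v in((305,272),(388,193),(472,274),(333,215),(446,215),(332,330))])
s=np.linalg.lstsq(np.c_[2*pts,np.ones(len(pts))],(pts**2).sum(1),rcond=None)[0]; c=s[:2]; print(c,np.sqrt(s[2]+c@c))
assert np.linalg.norm(c-[536.7,4.3])<8
c=(c+[536.7,4.3])/2; print(c)
bot.line_to([*c,105],120); bot.line_to([*c,92],40); f0=st('near')['contact_force'][2]; z=92
while z>83:
    z-=.7; bot.line_to([*c,z],8)
    if bot.read_state()['contact_force'][2]-f0>3: break
st(('touch',z)); bot.pause(.2)
bot.move_gripper(50); bot.move_gripper(80); st('open'); bot.line_to([*c,130],60); bot.line_to([*c,230],150)
s=st('up'); im=bot.camera('wrist'); im2=bot.camera('side')
cv2.imwrite('pics/w8.png',np.hstack([cv2.resize(im[60:310,100:400,::-1],(400,400)),cv2.resize(im2[120:320,190:360,::-1],(400,400))]))
```

```text
[541.93533934   2.51610785] 55.8790727220634
[539.31766967   3.40805392]
near 24.65 [539.2   3.3  91.8] F [-0.3 -0.7 -2.7] M [-0.02  0.12 -0.02] w 31.7 35.0 q6 0.677
('touch', 86.39999999999998) 26.65 [539.4   3.4  87. ] F [-3.  -0.   3.9] M [ 0.04  1.2  -0.04] w 31.1 35.0 q6 0.677
open 28.16 [539.3   3.4  86.4] F [ 0.3 -0.4 -0.1] M [-0.07  0.16  0.01] w 80.2 0.0 q6 0.677
up 29.85 [538.6   3.3 228.9] F [-0.8 -0.5 -0.4] M [-0.07  0.13  0.  ] w 80.1 0.0 q6 0.677
```

View pics/w8.png

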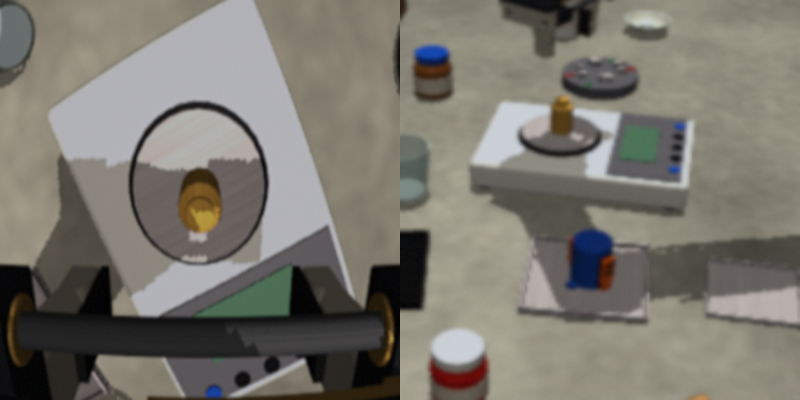

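The weight stands upright at the middle of the pan (base around (200,190) in the left panel, with the pan centred at (199,183)). The cap stands in the tray, and everything else is in place. Handing in.

```bash
python3 -c "
from plant import bot
print(bot.close_job())"
```

```text
the job is handed in; nothing more can be done
None
```

The job is handed in after about 30 s of robot time: the cap was squeezed, turned and lifted off and stands open side down in the larger steel tray, the weight stands upright within a few mm of the middle of the balance pan, and the last pictures show nothing else disturbed.

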